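# Seat the relays, then lift the relay carrier and hold it level

## Robot

A 7-joint arm with a two-finger parallel gripper is mounted at the origin on a cart in front of the work surface, level with it; the furniture and walls round the work are solid. World frame = base frame: x ahead of the robot, y to its left, z up, the work surface at z = 0. Lengths are in m, angles in degrees, forces in N, time in s.
With the tool pointing down it reaches from about 0.425 to 0.875 m from the base axis. Payload 4.7 kg.
Tool frame: the origin (TCP) lies on the centre line of the jaws, within the pads' length; the fingertips stand ahead of it and the grasp point (between the pads) lies 2 mm behind it (env.tip_reach is the x of the fingertips in the tool frame, in m); x points along the fingers, z is the direction in which the jaws open and shut, and the axes are right-handed (so a half turn about x gives the same grasp; the last joint's range is limited). The gripper opens to 87 mm and grips with 3 to 60 N. Pads are 19 mm wide; open, the fingers measure 117 mm over their backs; the gripper's body (75 mm by 190 mm) begins 51 mm behind the grasp point.
Start: joints at [-65.025, 18.392, -4.016, 83.108, 1.295, 78.541, -3.26], TCP at [0.266, 0.593, 0.24] pointing down, gripper open.
Joint ranges: [-163.93, 163.93], [-17.29, 119.83], [-79.2, 71.16], [3.27, 140.29], [-89.18, 269.18], [5.43, 117.66], [-154.24, 154.24]. Speed limits (degrees/s): [147.25, 147.25, 180, 180, 180, 180, 180].

## Interface

Orientations are given as [roll, pitch, yaw] about the fixed x, y, z axes, in that order (R = Rz(yaw) Ry(pitch) Rx(roll)).
In Python, from cell import telemetry, optics, env, models gives the robot as it stands.
- The arm moves only by the shell command python3 -m pendant 'ROWS' [FORCE]. ROWS is JSON, a list of rows, each a list of 3 entries, a list of its own where there are three numbers: the finger opening in mm, from 0 to 87, then the shift along the tool's x, y, z in mm, then the turn, a rotation vector about the tool's x, y, z in rad. A call has 1 to 10 rows; each row is the pose to reach, as a shift and turn from the pose commanded when the call began, along the tool's axes at that moment; what a row does not reach only later rows make up. A row lasts 1/12 s, in which the tool goes at most 41.7 mm and 7.16 degrees, less where a joint would pass 70% of its speed; a pose out of reach is approached as far as the arm can. A call with a gripper value outside its range is refused whole. The fingers move at their own pace and stop on an object; FORCE is the grip in N (left out, the last holds). Time passes only in rows, so rows that repeat a pose let the fingers close. It gives the time, the measured TCP pose, the force and the opening at its end, in the units of the state.
- telemetry.get_obs(): the state, without advancing time (a new reading comes with each control period).
- optics.read_camera(name): name is "side" or "top"; returns a dict with "image" (480x640x3 uint8, blue, green, red), "range_z" (480x640 float32, m along the optical axis (not along the pixel's ray), 0 where there is no reading), "fx", "fy", "cx", "cy" (pixels), "k1" (the pictures are not rectified: a ray, as slopes to the right and down, at radius r is drawn at 1 + k1 r^2 times it, then the intrinsics apply), "cam_to_world" (4x4, takes a point from camera to world coordinates). Camera axes: x right, y up, looking along -z (the intrinsics and any distortion apply to the point x, -y, -z); pixel columns grow to the right and rows downward; lengths in m; the calibration is good to about 2 mm. A picture is of the moment at which its call begins.
- env.sign_off(): hands the job in, once; it reports no verdict.
Trained networks look in the newest picture that a camera, given by its name, has taken for a name from the list of things; names that differ only in an ending like _2 or _b are one class to them, and where a whole thing is asked for, a point or a joint stands for the part that bears it (a point fixed in the world has none). Each returns a list of dicts, best first, with "confidence" (0 to 1); they miss things now and then, are a little off and sometimes report something else, mostly with a low value. They report only what shows in the picture. A call takes as long as a camera call. They do not tell look-alikes from the thing itself.
- models.masks_of(camera, label): "pixels" (480x640 bool, what is visible of it) and "extent" ([left, top, right, bottom] as shares, 0 to 1, of the picture: columns of its width, rows of its height, round what is visible of it).
- models.landmark_of(camera, label): "centre" ([row, column] as shares, 0 to 1, of the picture: columns of its width, rows of its height: a listed point, or the origin of a listed thing).
The state is a dict: "time_s": time; "qpos": joint angles; "joint_velocities": joint speeds; "effort": joint torques, N m; "tool_pos": TCP position; "tool_rot": TCP orientation; "force": force on the tool from outside, world axes, zero at the start; "wrist_torque": the same for the moment, N m; "grip_width": finger opening in m.
Only numpy, scipy, OpenCV 4.12 (cv2) and the standard library are available. Lean on these libraries where they do the work, as an engineer would, in place of code of your own. Each camera call takes 0.05 s, during which the arm holds its last target.

## Task

While the relay carrier stands on its rest, push both plug-in relays down until they are fully home in their sockets. Then take the carrier by its handle bar, lift it about 15 cm straight up off the rest and finish holding it there, level and still over the rest, with the relays still home and the loose heat sink still lying in it: do not put it down or let go. Leave the other things on the bench where they are.

Things in the scene. Friction and masses are not known exactly. Their poses are not given: they have to be found in the camera images.
- rest: Low aluminium plate fixed to the bench, 214 x 124 x 12 mm, with small corner lips 6 mm high that locate the carrier with about 3 mm of play. Origin: centre of its underside, on the bench; x along its 214 mm length, y across, z up. Its yaw varies.
- carrier: Black tray, 190 x 100 mm, walls 22 mm high and 3 mm thick, standing on the rest, the long side along the rest's x; about 0.4 to 0.7 kg with all it carries. Origin: centre of its underside (12 mm above the bench at the start); x along its 190 mm length, y across, z up. Two grey sockets on its floor are centred at x = +64 and -64 mm, y = 0; each holds a white relay. The space between the sockets, under the handle, is an open bay 84 x 94 mm, floor 5 mm above the underside.
- carrier_handle: Bright metal handle fixed across the middle of the carrier: a square bar 14 x 14 mm and 94 mm long, running along the carrier's y at x = 0, on a thin flat upright at each end (clear length between the uprights 84 mm). The bar spans 101 to 115 mm above the carrier's underside. Origin and axes are those of the carrier.
- handle_mid (a point): Centre of the handle bar, 108 mm above the carrier's underside; axes as the carrier.
- relay_a_top (a point): Centre of the flat top of the relay at the carrier's +x end, a white block with a top of 28 x 36 mm (28 along the carrier's x). It is 65 mm above the carrier's underside when fully home, up to 8 mm higher when proud.
- relay_b_top (a point): Centre of the flat top of the like relay at the carrier's -x end.
- relay_a (a joint): How far relay a is pushed into its socket, m: 0 = 8 mm proud, 0.008 = fully home against the stop. It starts between 0 and 0.003, takes about 6 N straight down to move and stays where it is left.
- relay_b (a joint): The same for relay b.
- heatsink: Loose finned metal heat sink, 30 x 45 x 23 mm, 45 g, lying on the floor of the carrier's middle bay under the handle. Origin: centre of its underside.
- pliers: Pliers, 52 x 162 x 11 mm, lying on the bench alongside the rest on its +y side; to be left alone.
- paste_jar: Round jar, 53 mm wide, 42 mm high, beyond the rest; to be left alone.
- tape: Roll of tape lying flat, 69 mm wide, 12 mm high, at the left; to be left alone.
- spool: Solder spool, about 89 x 70 x 46 mm, at the near left; to be left alone.
- loupe: Eye loupe, 34 mm wide, 27 mm high, at the left; to be left alone.
- cutters: Side cutters, 52 x 146 x 11 mm, lying at the near left; to be left alone.
There are look-alikes about, which are no part of the job. What is shaped like the heatsink but pink is not meant.

How it is judged:
By the outcome, as a careful person would: the job done as asked, in the order asked, and still so for the second after the job is handed in, while the arm keeps its last pose, push and grip.
It also fails if it takes over 48 s, if anything falls off the work surface, if the arm or the gripper's body presses on something with over 40 N, if the wrist force passes 120 N, or if a joint passes its speed limit or range.

## Working session

There is one attempt and no reset: what is moved stays moved. The work goes in short steps, Python scripts to look and compute and a shell command to move; the robot and the scene stay as the last step left them, time stands still between calls to the robot, and variables do not carry over. Pictures are saved under pics/ and viewed, and the job is handed in when it is done.

```bash
ls; mkdir -p pics
cat > h.py <<'E'
import numpy as np, cv2
from cell import telemetry, optics, env, models
def pix2w(c,u,v,z=None):
    pts=cv2.undistortPoints(np.array([[[u,v]]],float),np.array([[c['fx'],0,c['cx']],[0,c['fy'],c['cy']],[0,0,1.]]),np.array([c['k1'],0,0,0,0.]))[0,0]
    d=np.array([pts[0],-pts[1],-1.]); M=np.array(c['cam_to_world'])
    if z is None:
        r=c['range_z'][int(round(v)),int(round(u))]; return M[:3,:3]@(d*r)+M[:3,3]
    D=M[:3,:3]@d; return M[:3,3]+D*(z-M[2,3])/D[2]
E
python3 - <<'E'
from h import *
print(telemetry.get_obs(), env.tip_reach)
for n in ("top","side"):
    c=optics.read_camera(n); cv2.imwrite(f"pics/{n}0.png",c['image'])
    print(n,c['cam_to_world'],c['fx'],c['cx'],c['cy'],c['k1'])
    for l in ["rest","carrier","carrier_handle","handle_mid","relay_a_top","relay_b_top","heatsink","pliers"]:
        print(l,[(round(r['confidence'],2),round(r['centre'][1]*640,1),round(r['centre'][0]*480,1)) for r in models.landmark_of(n,l)])
E
```

```text
pics
{'time_s': 0.0, 'qpos': array([-65.02442534,  18.43909488,  -4.01633289,  83.17377206,
         1.29571875,  78.54259644,  -3.26185959]), 'joint_velocities': array([ 0.01922873,  0.09581707, -0.0323552 ,  0.04428698,  0.13671781,
        0.00476859,  0.03433282]), 'effort': array([ 3.20404524e-04, -4.91291428e+01, -4.03539296e-01, -3.12532961e+01,
       -6.38788682e-02,  4.38849139e-02,  1.99446226e-04]), 'tool_pos': array([0.26594262, 0.5925313 , 0.23847112]), 'tool_rot': array([-176.74818124,   89.88964744, -110.91498692]), 'force': array([ 0.73215796,  0.83707279, -0.07592465]), 'wrist_torque': array([-0.02370548, -0.0293009 , -0.00432793]), 'grip_width': 0.08707886371437604} 0.017
top [[ 0.01015551  0.98712346 -0.1596375   0.36776336]
 [-0.99979846  0.00725892 -0.01871749  0.43044075]
 [-0.01731768  0.15979541  0.98699824  0.96074032]
 [ 0.          0.          0.          1.        ]] 586.2258386931619 318.86185280783366 240.59120497554858 -0.13248708206939608
rest []
carrier [(0.78, 397.9, 260.9)]
carrier_handle [(0.89, 397.5, 261.0)]
handle_mid [(0.95, 408.5, 249.2), (0.71, 404.0, 257.9), (0.16, 329.6, 252.1)]
relay_a_top [(0.67, 411.1, 213.3), (0.44, 333.9, 251.8)]
relay_b_top [(0.88, 394.9, 294.4)]
heatsink [(0.56, 409.6, 375.4)]
pliers [(0.76, 331.3, 253.6)]
side [[-0.99993414  0.00887505 -0.0072766   0.49592966]
 [-0.01125502 -0.63429525  0.77300896  1.35112046]
 [ 0.00224498  0.77303995  0.63435337  0.83039617]
 [ 0.          0.          0.          1.        ]] 604.8127210409019 314.70854337597564 233.11006288158922 -0.19586346377532687
rest [(0.8, 321.2, 227.3)]
carrier [(0.56, 321.1, 223.6)]
carrier_handle [(0.74, 322.6, 222.7)]
handle_mid [(0.82, 323.3, 179.6)]
relay_a_top [(0.55, 295.1, 192.0)]
relay_b_top [(0.62, 351.5, 202.8)]
heatsink [(0.71, 404.7, 226.5), (0.49, 320.5, 215.4), (0.25, 217.3, 251.5)]
pliers [(0.73, 324.3, 223.1), (0.56, 318.5, 259.2)]
```

View pics/top0.png

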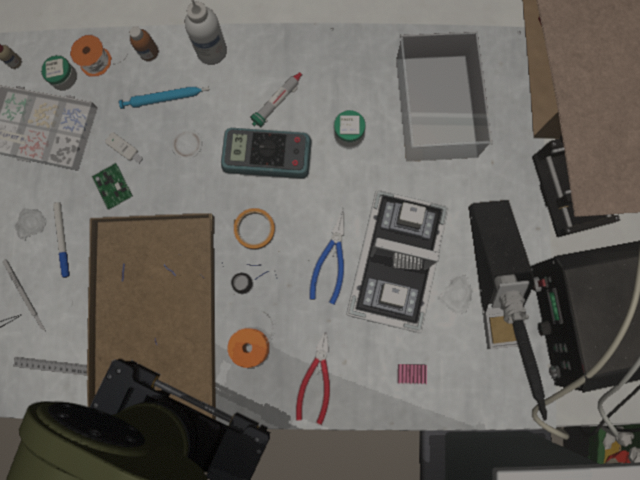

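View pics/side0.png

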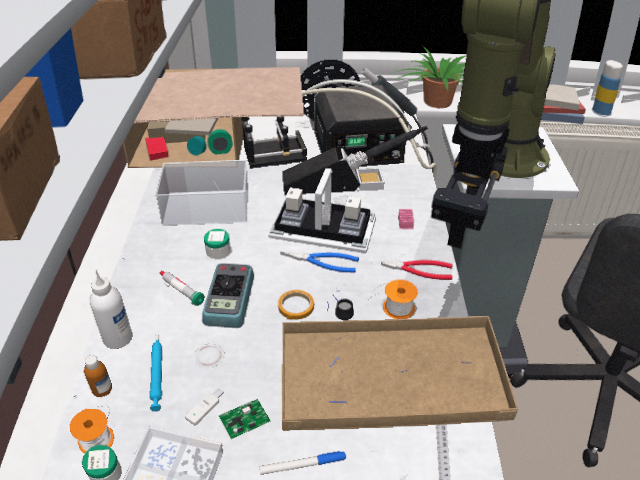

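The top view shows the carrier with relay a near (411,213), relay b near (394,296) and the handle bar at about (404,250). The heat sink is beside the bar at (405,261), and the blue pliers are to the left. Next I'll measure these.

Run:
```python
from h import *
C={n:optics.read_camera(n) for n in ("top","side")}
for n,c in C.items():
    print(n)
    for l in ["relay_a_top","relay_b_top","handle_mid","carrier"]:
        for r in models.landmark_of(n,l)[:2]:
            v,u=r['centre'][0]*480,r['centre'][1]*640
            print(l,round(r['confidence'],2),pix2w(c,u,v).round(4), pix2w(c,u,v,.12 if 'hand' in l else .083).round(4))
def cloud(c):
    v,u=np.mgrid[:480,:640]; K=np.array([[c['fx'],0,c['cx']],[0,c['fy'],c['cy']],[0,0,1.]])
    p=cv2.undistortPoints(np.stack([u,v],-1).reshape(-1,1,2).astype(float),K,np.array([c['k1'],0,0,0,0.]))[:,0]
    d=np.c_[p[:,0],-p[:,1],-np.ones(len(p))]*c['range_z'].reshape(-1,1); M=np.array(c['cam_to_world'])
    return (d@M[:3,:3].T+M[:3,3]).reshape(480,640,3)
for n,c in C.items():
    P=cloud(c); ok=c['range_z']>0
    R=ok&(P[...,0]>.25)&(P[...,0]<.62)&(P[...,1]>.15)&(P[...,1]<.42)
    g=c['image'].min(-1)
    for nm,lo,hi in (("relay",.07,.092),("bar",.108,.14)):
        m=(R&(P[...,2]>lo)&(P[...,2]<hi)).astype(np.uint8)
        k,lab,st,ce=cv2.connectedComponentsWithStats(m)
        for i in range(1,k):
            if st[i,4]>30:
                q=P[lab==i]; rc=cv2.minAreaRect((q[:,:2]*1000).astype(np.float32))
                print(n,nm,st[i],'mean',q.mean(0).round(4),'medz',np.median(q[:,2]).round(4),'rect',np.round(rc[0],1),np.round(rc[1],1),round(rc[2],1))
    # table z
    q=P[R&(P[...,2]<.008)]; print('table',np.median(q[:,2]))
c=C['top']; cv2.imwrite("pics/crop.png",cv2.resize(c['image'][180:340,330:460],None,fx=4,fy=4,interpolation=cv2.INTER_CUBIC)[:600])
c=C['side']; cv2.imwrite("pics/crops.png",cv2.resize(c['image'][155:255,260:390],None,fx=6,fy=6,interpolation=cv2.INTER_CUBIC))
```

```text
top
relay_a_top 0.7 [0.5521 0.3055 0.0854] [0.5526 0.3052 0.083 ]
relay_b_top 0.56 [0.4283 0.3346 0.082 ] [0.4282 0.3347 0.083 ]
handle_mid 0.83 [0.4943 0.3187 0.1271] [0.4954 0.3178 0.12  ]
carrier 0.78 [0.4922 0.3177 0.0245] [0.4844 0.3248 0.083 ]
side
relay_a_top 0.65 [0.5461 0.3072 0.0844] [0.5462 0.3052 0.083 ]
relay_a_top 0.26 [0.3631 0.5701 0.0206] [0.3733 0.6303 0.083 ]
relay_b_top 0.66 [0.4326 0.3392 0.0859] [0.4324 0.3352 0.083 ]
handle_mid 0.82 [0.4892 0.3331 0.126 ] [0.4892 0.3244 0.12  ]
carrier 0.75 [0.4851 0.3278 0.0226] [0.4859 0.4043 0.083 ]
carrier 0.33 [0.4976 0.3662 0.056 ] [0.4976 0.4006 0.083 ]
top relay [399 202  27  24 471] mean [0.5527 0.3052 0.0829] medz 0.0835 rect [553.8 304.4] [36.8 28.8] 78.1
top relay [486 247  31  48 790] mean [0.475  0.1722 0.08  ] medz 0.0799 rect [467.4 170. ] [72.5 40.2] 0.5
top relay [497 281  21  52 551] mean [0.4194 0.1602 0.0819] medz 0.0818 rect [411.8 157.3] [77.  26.2] 11.5
top relay [380 283  28  24 476] mean [0.4287 0.3346 0.0837] medz 0.084 rect [429.1 334.2] [36.3 28.3] 76.6
top bar [374 238  66  25 694] mean [0.4907 0.3
[... 170 characters left out ...]
 0.000879360459946521
side relay [320 152  61  17 520] mean [0.4383 0.1694 0.08  ] medz 0.0797 rect [425.9 172.3] [138.9  44.3] 0.1
side relay [325 182   6  10  42] mean [0.4778 0.2797 0.0802] medz 0.0807 rect [478.4 279. ] [ 9.5 11.8] 80.8
side relay [285 188  17  16 200] mean [0.5511 0.3113 0.0797] medz 0.0811 rect [551.3 306.9] [41.3 29.3] 76.0
side relay [345 197  16  16 204] mean [0.427  0.3408 0.0803] medz 0.0816 rect [427.1 336.9] [40. 28.] 76.2
side relay [315 206   7  10  59] mean [0.4985 0.3653 0.0808] medz 0.0806 rect [498.6 365.7] [12.4  8.3] 0.2
side bar [315 169  17  32 249] mean [0.4899 0.3304 0.1226] medz 0.1245 rect [489.1 323. ] [96.6 14.2] 77.0
table -0.0003777316837029199
```

Run:
```python
from h import *
c=optics.read_camera("top")
for l in ["rest","carrier","carrier_handle","relay_a","relay_a_top","heatsink"]:
    for r in models.masks_of("top",l)[:3]:
        m=r['pixels'].astype(np.uint8); rc=cv2.minAreaRect(cv2.findNonZero(m)); print(l,round(r['confidence'],2),m.sum(),rc)
```

```text
rest 0.69 2150 ((397.87213134765625, 260.79345703125), (77.87336730957031, 130.5524139404297), 13.240520477294922)
carrier 0.6 7160 ((402.00750732421875, 259.3570556640625), (70.44589233398438, 118.74140167236328), 13.324532508850098)
carrier_handle 0.72 798 ((404.6390686035156, 253.92236328125), (67.78559112548828, 20.25465965270996), 13.535856246948242)
carrier_handle 0.22 560 ((410.8235778808594, 215.20590209960938), (25.46624183654785, 22.79834747314453), 14.03624439239502)
relay_a 0.73 572 ((410.794189453125, 214.82354736328125), (25.708772659301758, 23.040882110595703), 14.03624439239502)
relay_a 0.7 574 ((392.27545166015625, 295.3294982910156), (27.828277587890625, 21.586957931518555), 13.240518569946289)
relay_a 0.57 851 ((404.59478759765625, 253.60614013671875), (68.01964569091797, 20.380687713623047), 13.535857200622559)
relay_a_top 0.74 376 ((241.5, 283.0), (20.0, 21.0), 90.0)
relay_a_top 0.73 544 ((410.4000244140625, 215.1999969482422), (25.38086700439453, 22.34383773803711), 12.528807640075684)
heatsink 0.88 516 ((412.0, 373.0), (18.0, 28.0), 90.0)
heatsink 0.56 370 ((406.89239501953125, 261.361572265625), (29.396230697631836, 14.388028144836426), 7.125016689300537)
```

View pics/crop.png

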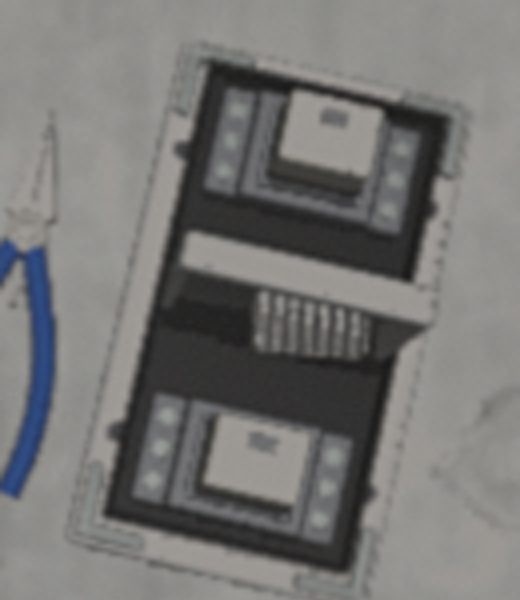

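View pics/crops.png

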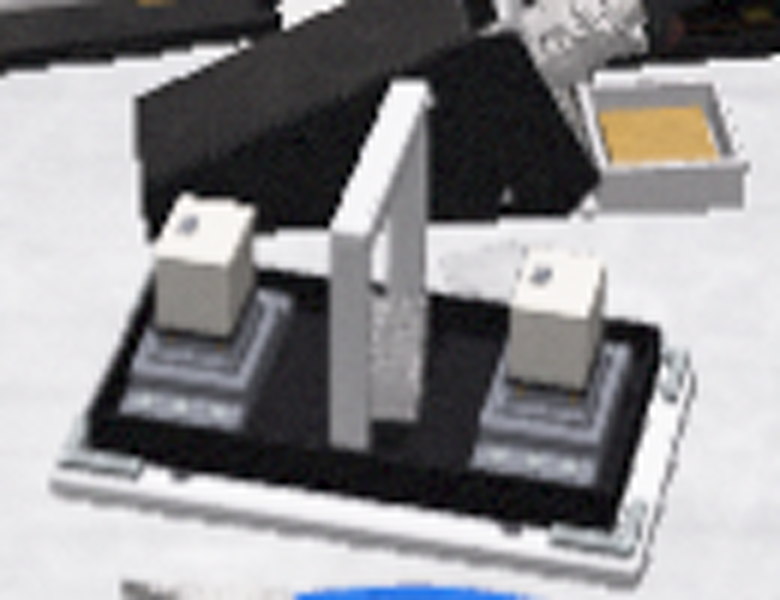

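```bash
cat >> h.py <<'E'
from scipy.spatial.transform import Rotation as Rr
YAW=-13.4
def state():
    o=telemetry.get_obs(); R=Rr.from_euler('xyz',o['tool_rot'],degrees=True)
    return o,R
def plan(p,yaw=YAW):
    o,R=state(); cx=np.array([np.cos(np.radians(yaw)),np.sin(np.radians(yaw)),0])
    print('t',round(o['time_s'],2),'pos',o['tool_pos'].round(4),'F',o['force'].round(1),'w',round(o['grip_width'],4)); print('tool axes',R.as_matrix().T.round(3).tolist())
    print('shift mm',(R.inv().apply(np.array(p)-o['tool_pos'])*1000).round(1))
    for s in (1,-1):
        z=cx*s; x=np.array([0,0,-1.]); T=np.c_[x,np.cross(z,x),z]
        rv=(R.inv()*Rr.from_matrix(T)).as_rotvec(); print('turn',rv.round(4),np.degrees(np.linalg.norm(rv)).round(1))
E
python3 - <<'E'
from h import *
plan([.5527,.305,.24]); print(telemetry.get_obs()['qpos'])
E
```

```text
t 1.75 pos [0.2661 0.593  0.2396] F [ 0.7  0.6 -0.1] w 0.0875
tool axes [[0.0, 0.0, -1.0], [-0.912, 0.409, -0.0], [0.409, 0.912, 0.0]]
shift mm [  -0.4 -379.4 -145.5]
turn [1.3829e+00 1.0000e-04 0.0000e+00] 79.2
turn [-1.7587e+00 -0.0000e+00  1.0000e-04] 100.8
[-65.02454771  18.3929256   -4.01824789  83.10578041   1.29588626
  78.54322389  -3.2620248 ]
```

```bash
python3 -m pendant '[[0,[0,-20,-8],[0.1,0,0]],[0,[0,-60,-23],[0.2,0,0]],[0,[0,-100,-38],[0.32,0,0]],[0,[0,-140,-54],[0.44,0,0]],[0,[0,-180,-69],[0.56,0,0]],[0,[0,-220,-84],[0.68,0,0]],[0,[0,-260,-100],[0.8,0,0]],[0,[0,-300,-115],[0.92,0,0]],[0,[0,-340,-130],[1.04,0,0]],[0,[0,-370,-142],[1.16,0,0]]]' 10
python3 - <<'E'
from h import *
plan([.5527,.305,.24]); print(telemetry.get_obs()['qpos'])
E
```

```text
time_s: 2.58
tool_pos: [0.5468, 0.3105, 0.24]
tool_rot: [43.1, 89.9, 42.1]
force: [0.1, 0.8, 0.6]
grip_width: 0.0285
t 2.58 pos [0.5468 0.3105 0.24  ] F [0.1 0.8 0.6] w 0.0285
tool axes [[0.001, 0.001, -1.0], [0.017, 1.0, 0.001], [1.0, -0.017, 0.001]]
shift mm [-0.  -5.4  6. ]
turn [ 0.2172  0.0006 -0.0007] 12.4
turn [-2.9244e+00  1.1000e-03  9.0000e-04] 167.6
[-44.99102407  15.81980037  15.95597383  87.02655325  -4.41089016
  77.71583672 -29.6291242 ]
```

```bash
python3 -m pendant '[[0,[0,-6,6.5],[0.1,0,0]],[0,[0,-6,6.5],[0.218,0.0006,-0.0007]],[0,[30,-6,6.5],[0.218,0.0006,-0.0007]],[0,[70,-6,6.5],[0.218,0.0006,-0.0007]],[0,[105,-6,6.5],[0.218,0.0006,-0.0007]],[0,[105,-6,6.5],[0.218,0.0006,-0.0007]],[0,[105,-6,6.5],[0.218,0.0006,-0.0007]]]'
python3 - <<'E'
from h import *
for n in ("top","side"):
    c=optics.read_camera(n); cv2.imwrite(f"pics/{n}1.png",cv2.resize(c['image'][130:340,260:470] if n=="top" else c['image'][80:260,220:460],None,fx=2.5,fy=2.5))
plan([.5527,.305,.11])
E
```

```text
time_s: 3.17
tool_pos: [0.5507, 0.3054, 0.1331]
tool_rot: [-131.1, 89.7, -144.2]
force: [-0.3, 0.6, 1.3]
grip_width: 0.0005
t 3.27 pos [0.5534 0.3067 0.1371] F [ 0.8 -0.9  0.8] w 0.0003
tool axes [[0.002, 0.001, -1.0], [0.227, 0.974, 0.002], [0.974, -0.227, 0.002]]
shift mm [27.1 -1.9 -0.4]
turn [ 0.0049  0.0021 -0.0018] 0.3
turn [-3.1367e+00  2.8000e-03  3.3000e-03] 179.7
```

View pics/side1.png

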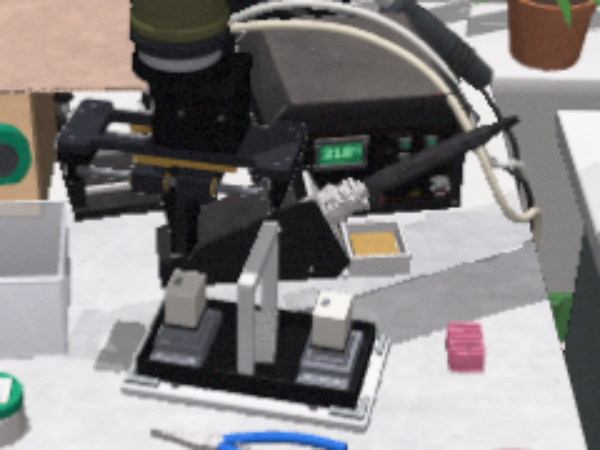

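View pics/top1.png

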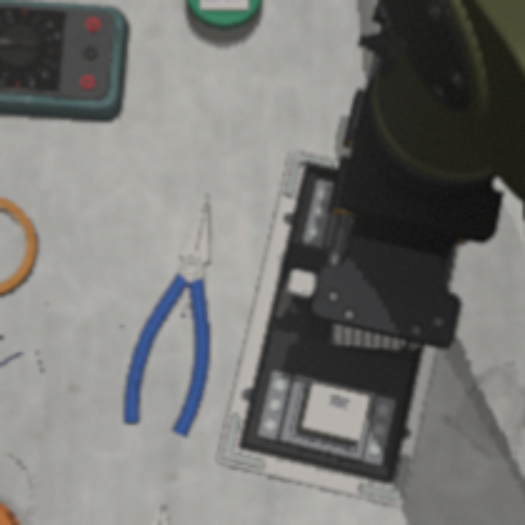

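The fingertips stand over relay a, with the tips at about (180,245) and the relay at (185,280) in the side crop. I'll descend and watch the force.

```bash
python3 -m pendant '[[0,[12,-1.5,0],[0.004,0.002,-0.002]],[0,[24,-1.5,0],[0.004,0.002,-0.002]],[0,[27,-1.5,0],[0.004,0.002,-0.002]],[0,[27,-1.5,0],[0.004,0.002,-0.002]],[0,[27,-1.5,0],[0.004,0.002,-0.002]]]'
python3 - <<'E'
from h import *
plan([.5527,.305,.094])
E
```

```text
time_s: 3.68
tool_pos: [0.5515, 0.3044, 0.1073]
tool_rot: [-132.5, 89.8, -145.8]
force: [0.0, 0.2, -0.4]
grip_width: 0.0003
t 3.68 pos [0.5515 0.3044 0.1073] F [ 0.   0.2 -0.4] w 0.0003
tool axes [[-0.003, -0.002, -1.0], [0.231, 0.973, -0.003], [0.973, -0.231, -0.003]]
shift mm [13.3  0.9  1.1]
turn [ 0.0009 -0.0028  0.0031] 0.2
turn [-3.1406 -0.0048 -0.0044] 179.9
```

```bash
python3 -m pendant '[[0,[3,0,0],[0,0,0]],[0,[6,0,0],[0,0,0]],[0,[8,0,0],[0,0,0]],[0,[10,0,0],[0,0,0]],[0,[10,0,0],[0,0,0]]]'
python3 -m pendant '[[0,[2,0,0],[0,0,0]],[0,[3,0,0],[0,0,0]],[0,[3,0,0],[0,0,0]]]'
```

```text
time_s: 4.1
tool_pos: [0.552, 0.3047, 0.0982]
tool_rot: [-134.4, 89.8, -147.7]
force: [0.5, 0.2, 3.7]
grip_width: 0.0003
time_s: 4.35
tool_pos: [0.552, 0.3047, 0.0953]
tool_rot: [-134.6, 89.9, -148.0]
force: [-0.6, -0.2, 3.8]
grip_width: 0.0006
```

```bash
python3 -m pendant '[[0,[1,0,0],[0,0,0]],[0,[2,0,0],[0,0,0]],[0,[2,0,0],[0,0,0]]]'
python3 -m pendant '[[0,[1,0,0],[0,0,0]],[0,[2,0,0],[0,0,0]],[0,[2,0,0],[0,0,0]]]'
```

```text
time_s: 4.6
tool_pos: [0.5521, 0.3047, 0.0944]
tool_rot: [-141.1, 89.9, -154.5]
force: [-3.2, -1.1, 11.1]
grip_width: 0.0006
time_s: 4.85
tool_pos: [0.5522, 0.3048, 0.0943]
tool_rot: [-154.5, 89.9, -167.9]
force: [-6.7, -3.9, 19.8]
grip_width: 0.0006
```

Relay a stopped at 0.0943, against about 0.094 expected when home, with 20 N on it. Next is relay b.

```bash
python3 -m pendant '[[0,[-20,0,0],[0,0,0]],[0,[-50,0,0],[0,0,0]],[0,[-80,0,0],[0,0,0]],[0,[-80,0,-30],[0,0,0]],[0,[-80,0,-65],[0,0,0]],[0,[-80,0,-100],[0,0,0]],[0,[-80,0,-127],[0,0,0]],[0,[-80,0,-127],[0,0,0]],[0,[-80,0,-127],[0,0,0]]]'
python3 - <<'E'
from h import *
c=optics.read_camera('side');  cv2.imwrite("pics/side2.png",cv2.resize(c['image'][100:260,240:420],None,fx=4,fy=4,interpolation=cv2.INTER_CUBIC)[:600])
c=optics.read_camera('top')
for u,v in ((411,211),(411,213),(408,212),(414,214)): print(pix2w(c,u,v).round(4))
plan([.4287,.3344,.107])
E
```

```text
time_s: 5.6
tool_pos: [0.4267, 0.3348, 0.1708]
tool_rot: [-140.5, 89.8, -153.6]
force: [1.3, -0.3, 0.1]
grip_width: 0.0002
[0.517  0.3325 0.2675]
[0.5149 0.3323 0.2657]
[0.5156 0.3363 0.2681]
[0.5132 0.329  0.2679]
t 5.7 pos [0.4292 0.3335 0.171 ] F [ 0.6 -0.3 -0.3] w 0.0002
tool axes [[-0.002, -0.002, -1.0], [0.232, 0.973, -0.003], [0.973, -0.232, -0.002]]
shift mm [64.   1.  -0.6]
turn [ 0.0001 -0.0015  0.0026] 0.2
turn [-3.1414e+00 -4.2000e-03 -2.4000e-03] 180.0
```

View pics/side2.png

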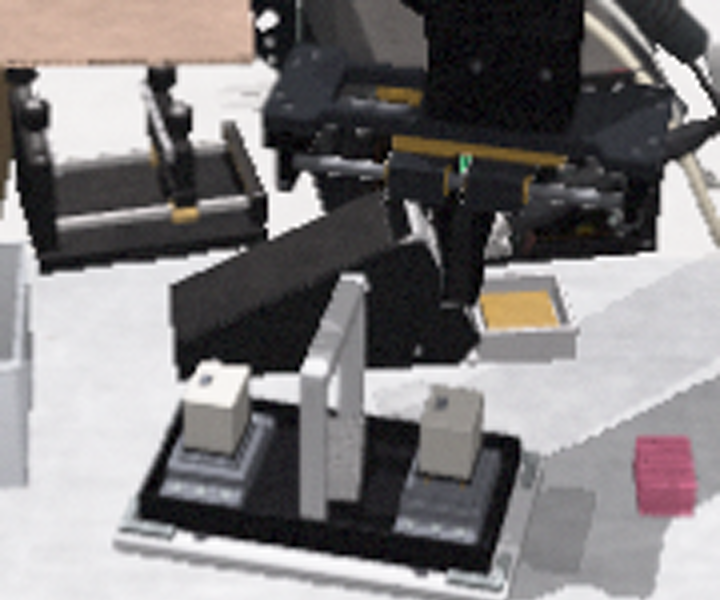

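Relay a, at (217,400), now sits lower on its socket. Relay b, at (455,430), is still proud with the fingers above it. I'll press b the same way.

```bash
python3 -m pendant '[[0,[25,1,-0.5],[0,0,0.002]],[0,[50,1,-0.5],[0,0,0.002]],[0,[62,1,-0.5],[0,0,0.002]],[0,[65,1,-0.5],[0,0,0.002]],[0,[68,1,-0.5],[0,0,0.002]],[0,[71,1,-0.5],[0,0,0.002]],[0,[73,1,-0.5],[0,0,0.002]],[0,[73,1,-0.5],[0,0,0.002]]]'
python3 -m pendant '[[0,[1.5,0,0],[0,0,0]],[0,[3,0,0],[0,0,0]],[0,[3,0,0],[0,0,0]]]'
```

```text
time_s: 6.37
tool_pos: [0.4288, 0.335, 0.0991]
tool_rot: [150.0, 89.9, 136.6]
force: [0.4, -1.1, 0.5]
grip_width: 0.0007
time_s: 6.62
tool_pos: [0.4288, 0.335, 0.0962]
tool_rot: [139.0, 89.9, 125.6]
force: [0.1, -1.1, 3.9]
grip_width: 0.0003
```

```bash
python3 -m pendant '[[0,[1,0,0],[0,0,0]],[0,[2,0,0],[0,0,0]],[0,[2,0,0],[0,0,0]]]'
python3 -m pendant '[[0,[1,0,0],[0,0,0]],[0,[2,0,0],[0,0,0]],[0,[2,0,0],[0,0,0]]]'
```

```text
time_s: 6.87
tool_pos: [0.4289, 0.335, 0.0944]
tool_rot: [135.7, 89.9, 122.3]
force: [0.4, -2.4, 6.1]
grip_width: 0.0005
time_s: 7.12
tool_pos: [0.429, 0.3352, 0.0943]
tool_rot: [131.7, 89.9, 118.3]
force: [-3.7, -6.2, 17.8]
grip_width: 0.0004
```

```bash
python3 -m pendant '[[0,[-20,0,0],[0,0,0]],[0,[-50,0,0],[0,0,0]],[0,[-85,0,0],[0,0,0]],[45,[-110,0,0],[0,0,0]],[45,[-110,0,20],[0,0,0]],[45,[-110,0,45],[0,0,0]],[45,[-110,0,63],[0,0,0]],[45,[-110,0,63],[0,0,0]],[45,[-110,0,63],[0,0,0]]]' 10
python3 - <<'E'
from h import *
c=optics.read_camera('side');  cv2.imwrite("pics/side3.png",cv2.resize(c['image'][100:260,240:420],None,fx=4,fy=4,interpolation=cv2.INTER_CUBIC)[:600])
for l in ["relay_a_top","handle_mid"]:
    for r in models.landmark_of('side',l)[:3]:
        v,u=r['centre'][0]*480,r['centre'][1]*640
        print(l,round(r['confidence'],2),round(u),round(v),[pix2w(c,u+d,v).round(4)for d in(-2,0,2)])
plan([.4907,.3199,.118])
E
```

```text
time_s: 7.87
tool_pos: [0.49, 0.3201, 0.2007]
tool_rot: [-171.6, 89.9, 174.9]
force: [-0.5, -0.5, 0.9]
grip_width: 0.0324
relay_a_top 0.54 297 195 [array([0.5492, 0.3018, 0.0738]), array([0.5449, 0.3016, 0.0738]), array([0.5405, 0.3066, 0.0774])]
relay_a_top 0.41 322 182 [array([0.495 , 0.3269, 0.1247]), array([0.4909, 0.3273, 0.125 ]), array([0.4868, 0.3271, 0.1248])]
handle_mid 0.94 319 181 [array([0.5025, 0.1969, 0.0397]), array([0.4979, 0.1933, 0.0372]), array([0.4936, 0.3237, 0.1266])]
t 8.02 pos [0.4882 0.3212 0.2006] F [0.9 0.1 0.7] w 0.0421
tool axes [[-0.003, 0.0, -1.0], [0.229, 0.973, -0.0], [0.973, -0.229, -0.003]]
shift mm [82.6 -0.7  3. ]
turn [ 0.0024 -0.0034  0.0004] 0.2
turn [-3.1391e+00 -7.0000e-04 -5.4000e-03] 179.9
```

View pics/side3.png

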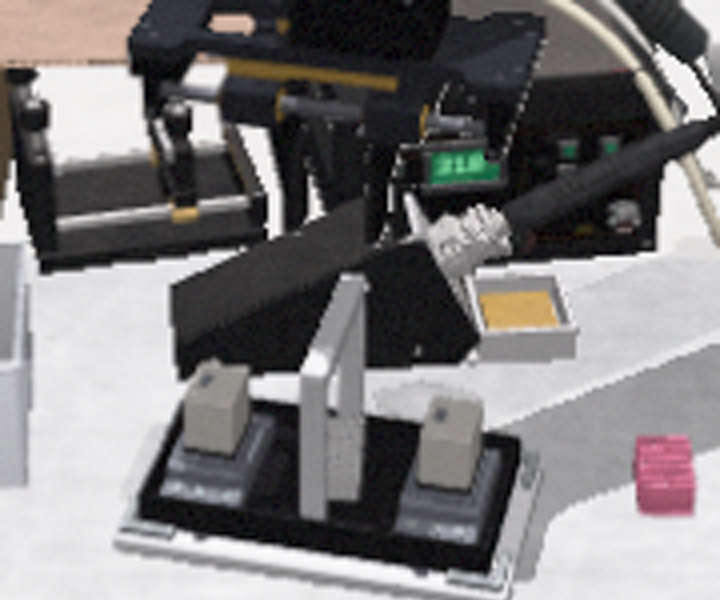

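Both relays now sit low in their sockets, at (217,405) and (452,440), and the handle is unmoved. I'll lower onto the bar and close gently first, so the fingers centre themselves.

```bash
python3 -m pendant '[[45,[25,-0.5,1.5],[0,-0.002,0]],[45,[50,-0.5,1.5],[0,-0.002,0]],[45,[72,-0.5,1.5],[0,-0.002,0]],[45,[82,-0.5,1.5],[0,-0.002,0]],[45,[82,-0.5,1.5],[0,-0.002,0]],[45,[82,-0.5,1.5],[0,-0.002,0]]]' 5
python3 - <<'E'
from h import *
c=optics.read_camera('side');  cv2.imwrite("pics/side4.png",cv2.resize(c['image'][100:260,240:420],None,fx=4,fy=4,interpolation=cv2.INTER_CUBIC)[:600])
plan([.4907,.3199,.118])
E
```

```text
time_s: 8.52
tool_pos: [0.4901, 0.3199, 0.119]
tool_rot: [-135.1, 89.9, -148.4]
force: [-0.3, -0.3, 0.4]
grip_width: 0.0451
t 8.57 pos [0.4909 0.3203 0.12  ] F [-0.3 -0.5 -0.1] w 0.0452
tool axes [[0.001, 0.001, -1.0], [0.23, 0.973, 0.001], [0.973, -0.23, 0.001]]
shift mm [ 2.  -0.4 -0.1]
turn [ 0.0016  0.0005 -0.0008] 0.1
turn [-3.14e+00  1.30e-03  9.00e-04] 179.9
```

View pics/side4.png

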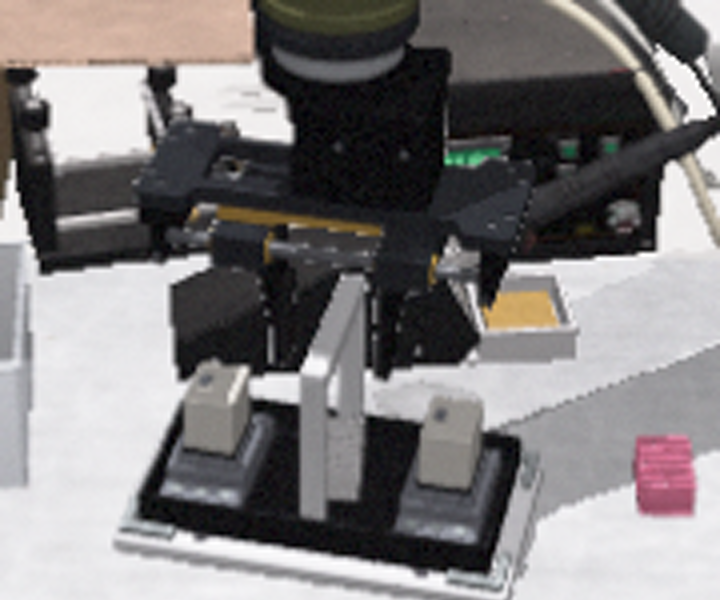

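The fingers straddle the bar around (330,300). Closing gently, then firmly.

```bash
python3 -m pendant '[[0,[1,0,0],[0,0,0]],[0,[1,0,0],[0,0,0]],[0,[1,0,0],[0,0,0]],[0,[1,0,0],[0,0,0]],[0,[1,0,0],[0,0,0]],[0,[1,0,0],[0,0,0]],[0,[1,0,0],[0,0,0]]]' 5
python3 -m pendant '[[0,[0,0,0],[0,0,0]],[0,[0,0,0],[0,0,0]],[0,[0,0,0],[0,0,0]]]' 50
```

```text
time_s: 9.15
tool_pos: [0.4906, 0.3196, 0.118]
tool_rot: [-125.8, 90.0, -139.2]
force: [-0.9, 0.4, 0.7]
grip_width: 0.0137
time_s: 9.4
tool_pos: [0.4906, 0.3195, 0.1179]
tool_rot: [-121.8, 90.0, -135.1]
force: [0.3, 0.5, 2.3]
grip_width: 0.0137
```

Gripped, at 13.7 mm opening. I'll lift a little, slowly, and check.

```bash
python3 -m pendant '[[0,[-1.5,0,0],[0,0,0]],[0,[-4,0,0],[0,0,0]],[0,[-8,0,0],[0,0,0]],[0,[-12,0,0],[0,0,0]],[0,[-16,0,0],[0,0,0]],[0,[-18,0,0],[0,0,0]],[0,[-20,0,0],[0,0,0]],[0,[-20,0,0],[0,0,0]],[0,[-20,0,0],[0,0,0]]]'
python3 - <<'E'
from h import *
c=optics.read_camera('side');  cv2.imwrite("pics/side5.png",cv2.resize(c['image'][100:260,240:420],None,fx=4,fy=4,interpolation=cv2.INTER_CUBIC)[:600])
plan([.4907,.3197,.268]); o=telemetry.get_obs(); print(o['wrist_torque'])
E
```

```text
time_s: 10.15
tool_pos: [0.4905, 0.3195, 0.1379]
tool_rot: [-127.2, 90.0, -140.5]
force: [-0.6, 0.1, -5.7]
grip_width: 0.0133
t 10.2 pos [0.4904 0.3195 0.1377] F [-0.4  0.1 -5.8] w 0.0132
tool axes [[-0.001, -0.001, -1.0], [0.231, 0.973, -0.001], [0.973, -0.231, -0.001]]
shift mm [-1.303e+02  2.000e-01  1.000e-01]
turn [ 0.0009 -0.0006  0.0008] 0.1
turn [-3.1407e+00 -1.3000e-03 -9.0000e-04] 179.9
[-0.05324236  0.0141542  -0.02469207]
```

View pics/side5.png

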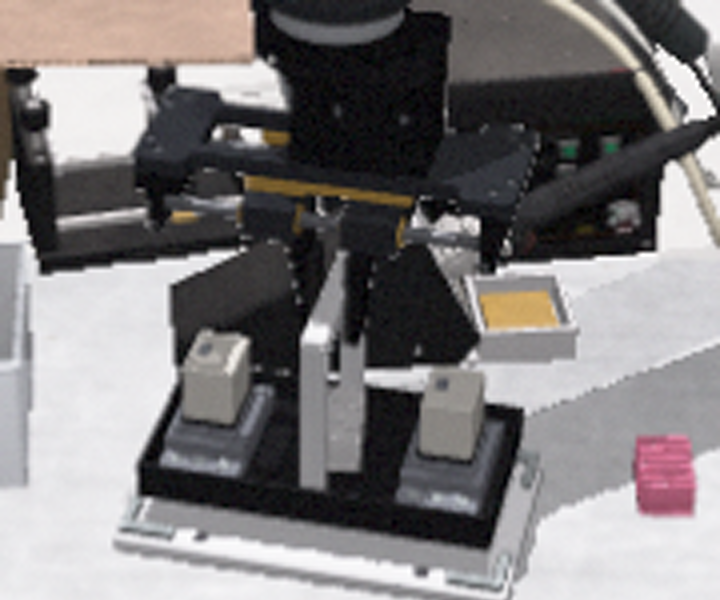

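The carrier is off the rest, near (330,490), and looks level. I'll lift it the remaining 130 mm.

```bash
python3 -m pendant '[[0,[-3,0,0],[0,0,0]],[0,[-9,0,0],[0,0,0]],[0,[-18,0,0],[0,0,0]],[0,[-28,0,0],[0,0,0]],[0,[-38,0,0],[0,0,0]],[0,[-48,0,0],[0,0,0]],[0,[-57,0,0],[0,0,0]],[0,[-63,0,0],[0,0,0]],[0,[-66,0,0],[0,0,0]],[0,[-66,0,0],[0,0,0]]]'
python3 -m pendant '[[0,[-3,0,0],[0,0,0]],[0,[-9,0,0],[0,0,0]],[0,[-18,0,0],[0,0,0]],[0,[-28,0,0],[0,0,0]],[0,[-38,0,0],[0,0,0]],[0,[-48,0,0],[0,0,0]],[0,[-57,0,0],[0,0,0]],[0,[-62,0,0],[0,0,0]],[0,[-65,0,0],[0,0,0]],[0,[-65,0,0],[0,0,0]]]'
python3 - <<'E'
from h import *
C={}
for n in ("side","top"):
    c=C[n]=optics.read_camera(n); cv2.imwrite(f"pics/{n}6.png",c['image'])
    for l in ["carrier","relay_a_top","heatsink","handle_mid"]:
        for r in models.landmark_of(n,l)[:3]:
            v,u=r['centre'][0]*480,r['centre'][1]*640
            print(n,l,round(r['confidence'],2),round(u),round(v),pix2w(c,u,v).round(4))
plan([.4907,.3197,.268])
E
```

```text
time_s: 11.03
tool_pos: [0.4909, 0.3198, 0.2048]
tool_rot: [51.3, 90.0, 37.9]
force: [1.1, 0.5, -5.0]
grip_width: 0.0131
time_s: 11.87
tool_pos: [0.4909, 0.3197, 0.2696]
tool_rot: [52.0, 90.0, 38.7]
force: [0.0, 0.6, -5.7]
grip_width: 0.0137
side carrier 0.73 322 166 [0.4917 0.3296 0.166 ]
side relay_a_top 0.8 292 132 [0.5525 0.3001 0.2278]
side heatsink 0.7 404 225 [0.3109 0.3188 0.0088]
side heatsink 0.64 321 158 [0.4941 0.3618 0.2057]
side handle_mid 0.77 324 119 [0.4881 0.3371 0.2774]
side handle_mid 0.67 324 158 [0.4885 0.3319 0.1879]
side handle_mid 0.46 390 306 [0.3626 0.5699 0.0157]
top heatsink 0.56 412 374 [0.3059 0.2969 0.0053]
t 12.37 pos [0.4905 0.3195 0.2685] F [ 0.1  0.3 -5.7] w 0.0134
tool axes [[-0.001, -0.001, -1.0], [0.231, 0.973, -0.001], [0.973, -0.231, -0.001]]
shift mm [0.5 0.2 0.1]
turn [ 0.0009 -0.0007  0.001 ] 0.1
turn [-3.1407e+00 -1.6000e-03 -1.0000e-03] 180.0
```

View pics/side6.png

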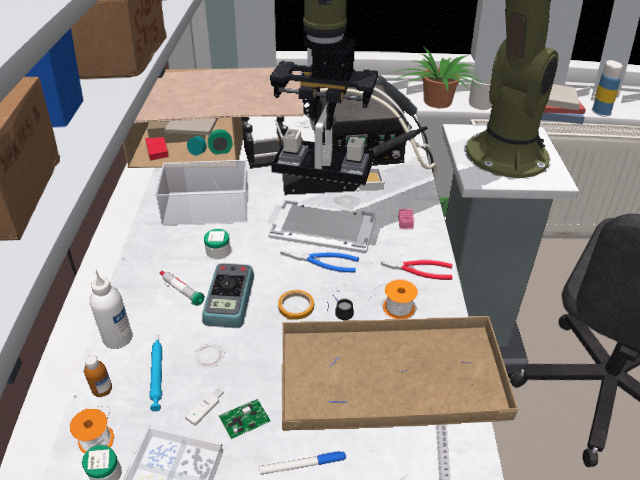

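View pics/top6.png

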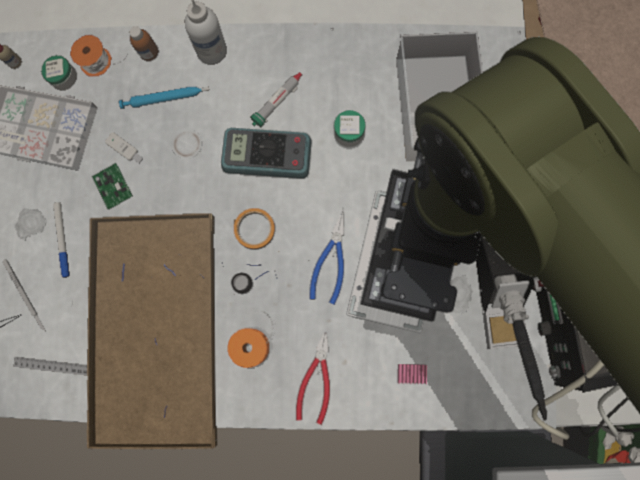

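In the side view the carrier hangs at about (322,155) over the empty rest at (322,226), with everything else in place. I'll check level, relay heights and the heat sink.

Run:
```python
from h import *
c=optics.read_camera('side')
cv2.imwrite("pics/side7.png",cv2.resize(c['image'][90:200,260:390],None,fx=5,fy=5,interpolation=cv2.INTER_CUBIC))
P=np.array([[pix2w(c,u,v) if c['range_z'][v,u]>0 else [0,0,0] for u in range(270,385)] for v in range(100,200)])
cx=np.array([.9728,-.2317]);cy=np.array([.2317,.9728])
X=(P[...,:2]-[.4907,.3197])@cx; Y=(P[...,:2]-[.4907,.3197])@cy; Z=P[...,2]
for s in (1,-1):
    m=(abs(X-s*.064)<.011)&(abs(Y)<.014)&(Z>.215)&(Z<.245); print('relay',s,m.sum(),np.median(Z[m]).round(4))
    A=np.c_[X[m],Y[m],np.ones(m.sum())]; print(np.linalg.lstsq(A,Z[m],rcond=None)[0].round(3))
    m=(abs(X-s*.064)<.025)&(abs(Y-.0485)<.006)&(Z>.165)&(Z<.195); print('wall top +y',s,m.sum(),np.percentile(Z[m],[50,95]).round(4))
m=(abs(X)<.03)&(abs(Y)<.04)&(Z>.16)&(Z<.225); print('bay',m.sum(),np.percentile(Z[m],[5,50,95]).round(4),X[m].mean(),Y[m].mean())
print(telemetry.get_obs()['joint_velocities'].round(2))
```

```text
relay 1 86 0.2264
[-0.005 -0.077  0.227]
wall top +y 1 201 [0.175  0.1831]
relay -1 84 0.2267
[ 0.019 -0.05   0.228]
wall top +y -1 220 [0.1744 0.1839]
bay 469 [0.1643 0.1677 0.1902] -0.004857314561555618 -0.006785695857228864
[-0.04 -0.09  0.01 -0.1  -0.11 -0.03  0.01]
```

View pics/side7.png

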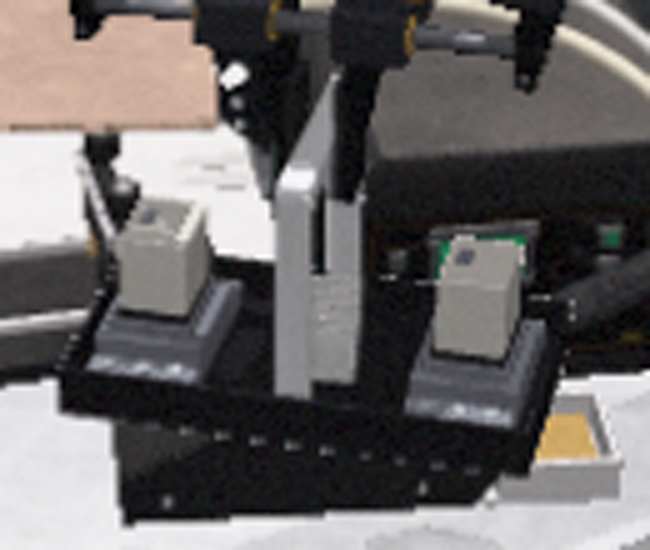

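The carrier checks out: both relay tops are at 0.2265 (0.227 expected), the +y wall top is at 0.183–0.184 at both ends (0.184 expected), and the heat sink is visible in the bay at (335,325). I'm handing in.

Run:
```python
from h import *
print(telemetry.get_obs()['time_s'], env.sign_off())
```

```text
the job is handed in; nothing more can be done
12.4167 None
```

I pressed both relays home, then lifted the carrier 15 cm by its handle and handed in with it held over the rest, at 12.4 s of the 48 s.

- **Relays:** each was pressed with closed fingertips until it stopped, at a fingertip height of about 77 mm, which matches home. The final push was about 18–20 N. After the lift both tops measured 226.5 mm against 227 mm expected.
- **Lift:** I gripped the middle of the bar at 50 N and raised it straight up. The opening held at about 13.5 mm, so the grip did not slip, and the wrist showed a steady 5.7 N. The arm was nearly still at the last reading.
- **Level:** the +y wall top was within 1 mm of its expected 184 mm at both ends. Fits to the small relay tops disagreed, suggesting a 3–4° tilt across y. I put that down to depth noise at the edges, and I did not measure the −y wall.
- **Heat sink and bench:** the heat sink is still visible in the bay. In the last pictures the other things on the bench look unmoved.

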